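# Pop a charged scanner battery out of its dock and catch it

## Robot

A 7-joint arm with a two-finger parallel gripper is mounted at the origin on the work surface. World frame = base frame: x ahead of the robot, y to its left, z up, the work surface at z = 0. Lengths are in m, angles in rad, forces in N, time in s.
With the tool pointing down it reaches from about 0.425 to 0.925 m from the base axis. Payload 6.8 kg.
Tool frame: the origin (TCP) lies between the finger pads; the fingertips stand 14 mm ahead of it and the grasp point (between the pads) lies 5 mm behind it; z points along the fingers, y is the line along which they close (so a half turn about z gives the same grasp; the last joint's range is limited). The gripper opens to 85 mm and grips with 20 to 120 N. Pads are 22 mm wide; open, the fingers measure 114 mm over their backs; the gripper's body (76 mm by 85 mm) begins 54 mm behind the grasp point. The pads swing forward as they close: fully open they stand 13 mm farther back than shut.
Start: joints at [-1.383, 0.477, 0.022, 1.555, -0.011, 1.109, -0.083], TCP at [0.197, 0.646, 0.245] pointing down, gripper open.
Joint ranges: [-2.96, 2.96], [-0.34, 2.1], [-1.41, 1.46], [0.24, 2.44], [-1.37, 4.51], [0.17, 1.92], [-2.96, 2.96]. Speed limits (rad/s): [2.39, 2.39, 3.14, 3.14, 3.14, 3.14, 3.14].

## Interface

Orientations are given as a rotation vector (axis times angle).
In Python, from bench import r, eyes, ticket gives the robot as it stands. The module is installed in compiled form; this text tells all that it offers.
- The arm moves only by the tool arm_command, never from a script. Its argument "plan" is text: rows parted by semicolons, each of 4 numbers parted by spaces: the shift along the tool's x, y, z in m, then the turn about the tool's z in degrees. In form: tx ty tz yaw; .... A call has 1 to 20 rows; each row shifts and turns the commanded pose from where the row before left it, along the tool's axes as they then stand; what a row does not reach is not made up. A row lasts 1/8 s, in which the tool goes at most 62.5 mm and 10.7 degrees, less where a joint would pass 70% of its speed; a pose out of reach is approached as far as the arm can. A call is refused whole if a number of a shift passes 0.0625 or a number of a turn 10.7, either way. A call with a gripper value outside its range is refused whole. "hand" is the closure, from -1 (fully open) to 1 (shut), set as the call begins (left out, the last holds). The fingers move at their own pace and stop on an object; "grip_force" is the grip in N (left out, the last holds). Time passes only in rows, so rows that do not move let the fingers close. It gives the time, the measured TCP pose, the force, the opening and the grip force at its end, in the units of the state.
- r.get_obs(): the state, without advancing time (a new reading comes with each control period).
- eyes.grab_frame(name): name is "scene" or "top"; returns (picture, depth): 420x560x3 uint8, red, green, blue; 420x560 float32, m along the optical axis (not along the pixel's ray), 0 where there is no reading.
- eyes.calibration(name): a dict with "fov_y" (degrees; the focal length in pixels is half the picture's height over the tangent of half this angle, whatever the lens; pixels are square), "cx", "cy" (the principal point, pixels), "origin" and "attitude" of the camera in the world. Camera axes: x right, y up, looking along -z (the intrinsics and any distortion apply to the point x, -y, -z); pixel columns grow to the right and rows downward; lengths in m; the calibration is good to about 2 mm. A picture is of the moment at which its call begins. calibration takes no time and is no camera call.
- ticket.hand_in(): hands the job in; it is judged then, once.
The state is a dict: "clock": time; "joints": joint angles; "qvel": joint speeds; "tau": joint torques, N m; "tcp_pos": TCP position; "orientation": TCP orientation; "contact_force": force on the tool from outside, world axes, zero at the start; "moment": the same for the moment, N m; "grip_width": finger opening in m; "gripper_force": force on a finger pad.
Only numpy, scipy, OpenCV 4.12 (cv2) and the standard library are available. Lean on these libraries where they do the work, as an engineer would, in place of code of your own. Each camera call takes 0.05 s, during which the arm holds its last target. There are 200 camera calls.

## Task

On the stockroom packing table, press the blue release key beside the green-topped battery pack down with one finger; a spring shoots the pack forward out of its bay, so have the other finger ready in its path and stop it while at least half of its length is still inside the bay. Finish with the pack popped out part-way and that finger still in place holding it back against the spring. Do not lift the pack, and leave the orange-topped pack in its bay and the other things on the table alone.

Things in the scene. Friction and masses are not known exactly. Their poses are not given: they have to be found in the camera images.
- dock: Grey and black two-bay charging dock, fixed to the table, 190 x 204 mm. Origin: table level, mid-width, on the line of the bay mouths; it reaches from x = -55 to 135 mm. Level deck 12 mm high. Packs come out along -x, over the open apron (x = -55 to 0). Rear block 48 mm high (x = 93 to 135), bay walls 34 mm (x = 0 to 94), low apron walls 18 mm; shoulders behind the keys 26 mm (x > 10 mm).
- mouth_left (a point): Middle of the left bay's mouth, at deck height, y = +31 mm of the dock. The bay is 52 mm wide and runs 81 mm back (+x). Behind the pack a spring ejector pushes it out along -x with 6 N, still 3.3 N at the end of its 45 mm stroke; a pack that is not stopped slides away. Just ahead of the pack a steel tooth 9 mm high (x = -8 to -1 mm) joined to the key holds it in.
- mouth_right (a point): The same for the right bay, at y = -31 mm of the dock.
- pack_green: The charged battery pack: dark box with green top and front, 80 (x) x 50 (y) x 30 mm high, about 0.16 kg, in either bay. Origin: centre of its underside, 12 mm above the table; axes along the dock's. In the bay its centre is at x = +41 mm of the dock, its front face at +1 mm. Half out, its centre is at x = 0.
- pack_orange: The battery pack that stays: the same box with orange top and front, in the other bay.
- key_left_top (a point): Centre of the top of the left bay's blue key (30 mm in x by 32 mm in y), outside the left lane, at x = -28, y = +82 mm of the dock: 32 mm above the table when up, 20 mm when fully down. Beside it, ahead of the pack's mouth, the apron is free for a second finger, which stays clear of the deck (12 mm) when the key is down.
- key_right_top (a point): The same for the right bay's blue key, at y = -82 mm of the dock.
- key_left (a joint): How far the left key is down: 0 up, 0.012 m fully down; it frees the left bay's pack at about 0.009. Pressing takes 3 to 6 N; it has no return spring and stays where it is left.
- key_right (a joint): The same for the right key and the right bay.
- scanner: Hand-held barcode scanner, yellow and black, lying flat, 165 x 60 x 40 mm, to be left alone. Origin: its underside.
- tape: Roll of brown packing tape, 100 mm across, 48 mm high, lying flat, to be left alone. Origin: centre of its underside.
- vase: Green glass vase, 72 mm across, 130 mm high, to be left alone. Origin: centre of its underside.
- giftbox: Small cardboard box, 80 x 60 x 45 mm, to be left alone. Origin: centre of its underside.
Things that resemble listed ones, but are neither listed nor needed, are in the scene too. What is shaped like the pack_green but white is not meant.

How it is judged:
By the outcome, as a careful person would: the job done as asked, in the order asked, and still so for the second after the job is handed in, while the arm keeps its last pose, push and grip.
It also fails if it takes over 32 s, if anything falls off the work surface, if the arm or the gripper's body presses on something with over 40 N, if the wrist force passes 120 N, or if a joint passes its speed limit or range.

## Working session

There is one attempt and no reset: what is moved stays moved. The work goes in short steps, Python scripts to look and compute and a tool call to move; the robot and the scene stay as the last step left them, time stands still between calls to the robot, and variables do not carry over. Pictures are saved under pics/ and viewed, at most 10 in all, crops included, and the job is handed in when it is done.

Besides the shell and the picture viewer there is one more tool, called after "Call:" as name(argument=value, ...) on one line, values as JSON. arm_command: Moves the arm, as the interface text tells. Its arguments: {"type":"object","properties":{"plan":{"type":"string"},"hand":{"type":"number"},"grip_force":{"type":"number"}},"required":["plan"]}

```bash
mkdir -p pics; cat > h.py <<'E'
import numpy as np, cv2
from bench import r, eyes, ticket
E
python3 - <<'E'
from h import *
for n in("scene","top"):
    p,d=eyes.grab_frame(n); np.savez(f"{n}0.npz",p=p,d=d); cv2.imwrite(f"pics/{n}0.png",p[:,:,::-1]); print(n,eyes.calibration(n),np.percentile(d,[0,5,50,95]))
print(r.get_obs())
E
```

```text
scene {'fov_y': 47.486476675150925, 'cx': 273.37878898253825, 'cy': 211.69687325648434, 'origin': array([ 1.0348668 , -0.39589816,  1.03732894]), 'attitude': array([0.56236921, 0.23784758, 0.79094576])} [0.         1.00212132 1.3384437  2.48278978]
top {'fov_y': 48.85422805431201, 'cx': 284.2976219227006, 'cy': 210.08537336776493, 'origin': array([0.41688952, 0.07045648, 1.09722652]), 'attitude': array([ 0.11520565, -0.1235451 , -1.55278414])} [0.         1.04487716 1.10641485 1.99335665]
{'clock': 0.1, 'joints': array([-1.38308236,  0.47771736,  0.02233959,  1.55634765, -0.01152846,
        1.10929786, -0.08311667]), 'qvel': array([ 1.63748661e-03, -7.28782078e-04,  2.06528809e-03, -2.13347258e-03,
        1.23910582e-03, -8.00489740e-06,  1.41812438e-03]), 'tau': array([ 4.19596981e-03, -5.97764325e+01,  1.61360085e+00, -2.81958461e+01,
        1.28580045e-02,  4.95609143e-03,  6.88045503e-06]), 'tcp_pos': array([0.19662585, 0.64519409, 0.24442498]), 'orientation': array([-4.62959059e-01, -3.10714072e+00,  2.56925493e-03]), 'contact_force': array([-0.08439235,  0.66555272,  0.37868603]), 'moment': array([-0.01322669, -0.02038097, -0.01312206]), 'gripper_force': 0.0, 'grip_width': 0.08526915383159092}
```

View pics/scene0.png

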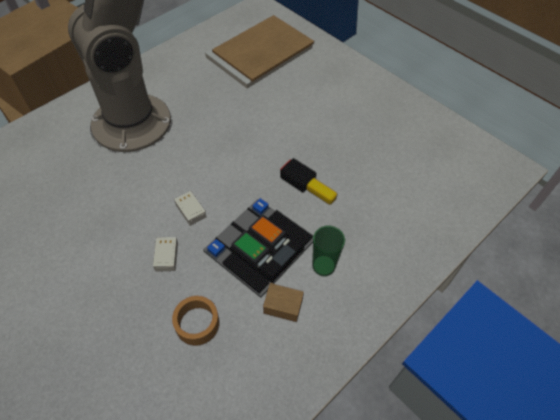

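View pics/top0.png

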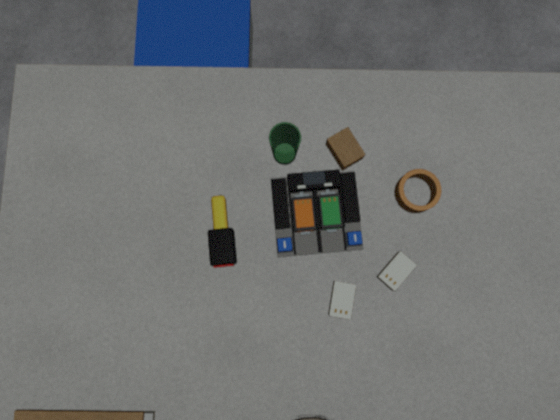

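The top view shows the dock upright, with its back toward the top of the image, which is world +x. Things that could be taken for the target:
- Green pack at top (331,211) / scene (250,245). This is the one I want; it is in the right bay.
- Orange pack at top (304,213), which stays.
- White lookalikes at top (343,299) and (397,270).
- Green vase at top (285,143).

The blue keys are at top (355,238), the right one beside green, and (285,244), the left one.

```bash
cat > h.py <<'E'
import numpy as np, cv2
from scipy.spatial.transform import Rotation as R
from bench import r, eyes, ticket
RNG={"green":((45,90,40),(85,255,255)),"orange":((5,170,120),(20,255,255)),"blue":((100,150,60),(125,255,255))}
def ray(n,u,v):
    c=eyes.calibration(n); f=210/np.tan(np.radians(c["fov_y"])/2)
    d=np.array([(u-c["cx"])/f,-(v-c["cy"])/f,-1.]); M=R.from_rotvec(c["attitude"]).as_matrix()
    return np.array(c["origin"]),M@d
def tri(a,b):   # a,b = (name,u,v): midpoint of the closest approach
    (o1,d1),(o2,d2)=ray(*a),ray(*b); s=np.linalg.lstsq(np.c_[d1,-d2],o2-o1,rcond=None)[0]
    p,q=o1+s[0]*d1,o2+s[1]*d2; return (p+q)/2,np.linalg.norm(p-q)
def plane(n,u,v,z):
    o,d=ray(n,u,v); return o+d*(z-o[2])/d[2]
def blobs(p,col,box):
    m=cv2.inRange(cv2.cvtColor(p,cv2.COLOR_RGB2HSV),*map(np.array,RNG[col])); k=np.zeros_like(m); k[box[1]:box[3],box[0]:box[2]]=m[box[1]:box[3],box[0]:box[2]]
    k=cv2.morphologyEx(k,cv2.MORPH_CLOSE,np.ones((3,3)))
    cs=[c for c in cv2.findContours(k,cv2.RETR_EXTERNAL,cv2.CHAIN_APPROX_NONE)[0] if cv2.contourArea(c)>30]
    return [(cv2.minAreaRect(c),cv2.contourArea(c),c) for c in cs]
E
python3 - <<'E'
from h import *
B={"scene":(190,180,310,300),"top":(265,160,375,265)}
for n in B:
    p,d=np.load(f"{n}0.npz").values()
    for col in RNG:
        for (c,s,a),A,ct in blobs(p,col,B[n]):
            u,v=map(int,np.round(c)); o,dr=ray(n,*c); print(n,col,np.round(c,1),np.round(s,1),round(a),A,"depth pt",np.round(o+dr*np.median(d[v-2:v+3,u-2:u+3]),4))
x0,y0,x1,y1=B["top"]
p=np.load("top0.npz")["p"][y0:y1,x0:x1]; q=np.load("scene0.npz")["p"][180:285,190:300]
cv2.imwrite("pics/crop1.png",cv2.resize(np.hstack([p,q])[:,:,::-1],None,fx=3.6,fy=3.6,interpolation=cv2.INTER_CUBIC))
E
```

```text
scene green [249.6 245.4] [27.  17.4] 40 410.5 depth pt [ 0.5811 -0.0401  0.0431]
scene orange [266.6 228.9] [25.4 14.6] 36 325.0 depth pt [0.575  0.021  0.0433]
scene blue [215.5 247. ] [12.  14.8] 45 113.5 depth pt [ 0.5241 -0.1     0.0341]
scene blue [260. 206.] [11.3 12.7] 45 91.0 depth pt [0.5077 0.0605 0.0321]
top green [330.1 210.3] [28.5 18.2] 84 470.5 depth pt [ 0.5802 -0.0399  0.0407]
top orange [303.8 213. ] [26.6 16.8] 85 396.0 depth pt [0.5728 0.0208 0.0418]
top blue [284.3 244.2] [12.7 13.6] 84 150.5 depth pt [0.501  0.0649 0.0311]
top blue [354. 238.] [12. 14.] 90 145.0 depth pt [ 0.5178 -0.0963  0.0304]
```

View pics/crop1.png

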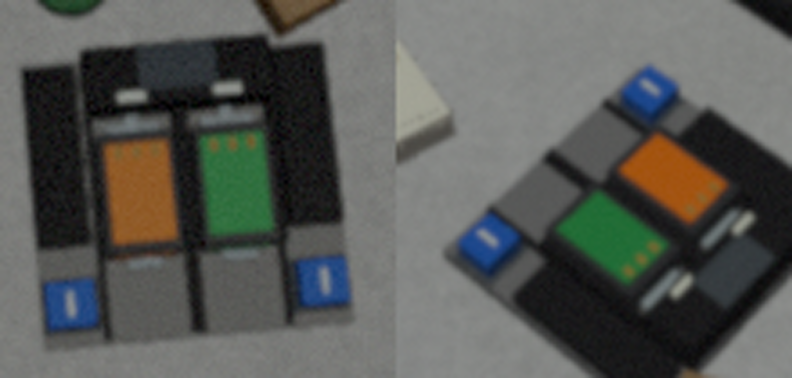

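The crop confirms it. The green pack is in the bay on the viewer's right, with its blue key at about top (355,238). Orange is in the left bay, both packs are fully seated, and the aprons are free.

```bash
cat >> h.py <<'E'
def fit(P,D):
    P,D=np.array(P),np.array(D); p0,d0=P.mean(0),D.mean(0); a=P-p0; b=D-d0
    t=np.arctan2((b[:,0]*a[:,1]-b[:,1]*a[:,0]).sum(),(a*b).sum()); M=np.array([[np.cos(t),-np.sin(t)],[np.sin(t),np.cos(t)]])
    return t,M,p0-M@d0,P-(p0+b@M.T)
def delta(target,yaw):   # shift in tool axes and turn (deg) from now
    o=r.get_obs(); T=R.from_rotvec(o["orientation"]).as_matrix(); y=T[:,1]
    e=np.degrees(yaw+np.pi/2-np.arctan2(y[1],y[0])); e=(e+90)%180-90
    return T.T@(np.array(target)-o["tcp_pos"]),-e
E
python3 - <<'E'
from h import *
S=[("scene",249.6,245.4),("scene",266.6,228.9),("scene",215.5,247),("scene",260,206)]
T=[("top",330.1,210.3),("top",303.8,213),("top",354,238),("top",284.3,244.2)]
P=[]
for s,t in zip(S,T): p,e=tri(s,t); P.append(p); print(np.round(p,4),round(e,4))
t,M,o,res=fit(np.array(P)[:,:2],[(.041,-.031),(.041,.031),(-.028,-.082),(-.028,.082)])
print(np.degrees(t),o,np.round(res,4)); np.savez("dock.npz",t=t,o=o)
g=o+M@[-.031,-.0565]; print(g,delta([*g,.12],t))
E
```

```text
[ 0.5803 -0.0398  0.0413] 0.0004
[0.5735 0.0215 0.0409] 0.0016
[ 0.5186 -0.0972  0.0237] 0.0006
[0.5019 0.065  0.0216] 0.0007
5.925575721710981 [ 0.53709132 -0.01327303] [[-0.0008  0.0001]
 [-0.0012 -0.0003]
 [ 0.0009  0.0006]
 [ 0.0012 -0.0004]]
[ 0.51208982 -0.07267147] (array([-0.51102531, -0.59451335,  0.12544744]), np.float64(-22.874847820716568))
```

Call:
arm_command(plan="-0.0365 -0.0425 0 0;-0.0365 -0.0425 0 0;-0.0365 -0.0425 0 0;-0.0365 -0.0425 0 0;-0.0365 -0.0425 0 0;-0.0365 -0.0425 0 0;-0.0365 -0.0425 0 0;-0.0365 -0.0425 0 0;-0.0365 -0.0425 0 0;-0.0365 -0.0425 0 0;-0.0365 -0.0425 0 0;-0.0365 -0.0425 0 0;-0.0365 -0.0425 0 0;-0.0365 -0.0425 0 0;0 0 0.03 -8;0 0 0.03 -8;0 0 0.03 -7;0 0 0 0", hand=0.13, grip_force=40)

```text
clock: 2.35
tcp_pos: [0.5102, -0.0724, 0.1534]
orientation: [0.164, -3.132, -0.0]
contact_force: [0.1, -0.0, 0.2]
grip_width: 0.0376
gripper_force: 0.0
```

```bash
python3 - <<'E'
from h import *
z=np.load("dock.npz"); t,o=float(z["t"]),z["o"]; M=np.array([[np.cos(t),-np.sin(t)],[np.sin(t),np.cos(t)]])
g=o+M@[-.031,-.0565]; print(delta([*g,.08],t)); b=r.get_obs(); print(b["tcp_pos"],b["grip_width"],b["contact_force"],b["joints"],b["clock"])
E
```

```text
(array([-0.00220687, -0.00050854,  0.07339795]), np.float64(0.05267956632634707))
[ 0.51021709 -0.07238503  0.15340844] 0.037614480150258346 [ 0.14012725 -0.01156664  0.1969745 ] [-0.30608078  0.35034456  0.39805311  2.0390569  -0.18738935  0.79158721
  1.87835426] 2.35
```

Call:
arm_command(plan="-0.002 0 0.03 0;0 0 0.03 0;0 0 0.025 0;0 0 0 0")

```text
clock: 2.85
tcp_pos: [0.5137, -0.0721, 0.0701]
orientation: [0.163, -3.135, -0.0]
contact_force: [0.1, -0.2, 0.1]
grip_width: 0.0366
gripper_force: 0.0
```

```bash
python3 - <<'E'
from h import *
p,d=eyes.grab_frame("scene"); q,e=eyes.grab_frame("top")
np.savez("s1.npz",p=p,d=d)
a=cv2.resize(p[180:285,170:310,::-1],None,fx=2.8,fy=2.8,interpolation=cv2.INTER_CUBIC);b=cv2.resize(q[160:265,250:390,::-1],None,fx=2.8,fy=2.8,interpolation=cv2.INTER_CUBIC)
cv2.imwrite("pics/c2.png",np.hstack([a,b])); print(r.get_obs()["tcp_pos"])
E
```

```text
[ 0.51500792 -0.07232613  0.07158815]
```

View pics/c2.png

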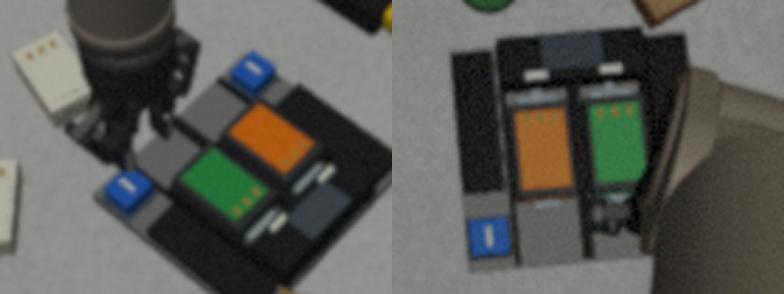

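```bash
cat >> h.py <<'E'
def proj(n,P):
    c=eyes.calibration(n); f=210/np.tan(np.radians(c["fov_y"])/2); x=R.from_rotvec(c["attitude"]).as_matrix().T@(np.array(P)-c["origin"])
    return np.array([c["cx"]-f*x[0]/x[2],c["cy"]+f*x[1]/x[2]])
E
python3 - <<'E'
from h import *
p=np.load("s1.npz")["p"]; k=8; u0,v0=190,205
im=cv2.resize(p[v0:v0+65,u0:u0+80,::-1],None,fx=k,fy=k,interpolation=cv2.INTER_CUBIC)
im=cv2.convertScaleAbs(im,alpha=1.8,beta=10)
b=r.get_obs(); T=R.from_rotvec(b["orientation"]).as_matrix(); w=b["grip_width"]
for s in(1,-1):
    for dx,c in((.011,(0,0,255)),(-.011,(0,255,255))):
        a=b["tcp_pos"]+T@[dx,s*(w/2+.007),.012]; u=((proj("scene",a)-[u0,v0]+.5)*k).astype(int); cv2.circle(im,tuple(map(int,u)),4,c,-1); print(np.round(a,4),u)
cv2.imwrite("pics/c3.png",im)
E
```

```text
[ 0.5014 -0.0479  0.0596] [285 148]
[ 0.5233 -0.0456  0.0596] [337 188]
[ 0.5068 -0.099   0.0596] [165 258]
[ 0.5286 -0.0968  0.0596] [218 300]
```

View pics/c3.png

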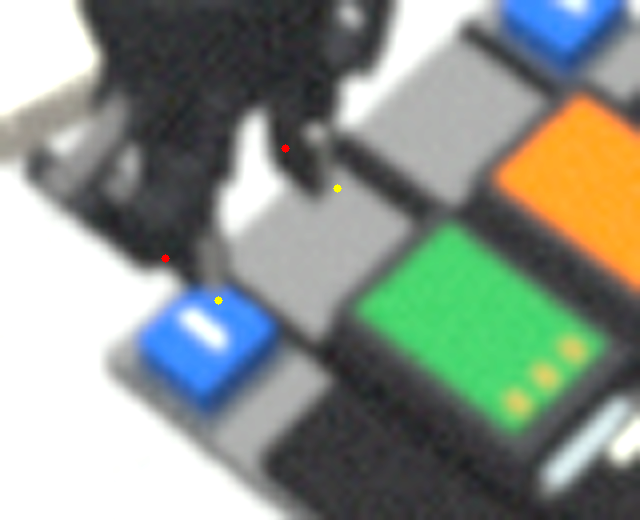

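The predicted tip points, shown as dots, match the fingers. One finger hangs over the blue key at (205,285), and the other is over the apron ahead of green at (320,190). The tips are about 60 mm up, so I can descend.

Call:
arm_command(plan="0 0 0.01 0;0 0 0.008 0;0 0 0.004 0;0 0 0 0;0 0 0 0")

```text
clock: 3.58
tcp_pos: [0.5142, -0.0723, 0.0484]
orientation: [-0.166, 3.137, -0.0]
contact_force: [0.2, -0.5, -0.3]
grip_width: 0.0372
gripper_force: 0.0
```

```bash
python3 - <<'E'
from h import *
z=np.load("dock.npz"); t,o=float(z["t"]),z["o"]; M=np.array([[np.cos(t),-np.sin(t)],[np.sin(t),np.cos(t)]])
b=r.get_obs(); print(b["tcp_pos"],b["contact_force"],b["clock"],"dock xy",M.T@(b["tcp_pos"][:2]-o),delta([*(o+M@[-.031,-.0565]),.046],t))
E
```

```text
[ 0.51420242 -0.0722897   0.04837273] [ 0.2062118  -0.47868547 -0.30278936] 3.575 dock xy [-0.02885927 -0.05633836] (array([ 0.00214137, -0.00015713,  0.00237245]), np.float64(0.11764185239432834))
```

Call:
arm_command(plan="0.001 0 0.002 0;0 0 0.002 0;0 0 0 0;0 0 0 0")

```text
clock: 4.08
tcp_pos: [0.5131, -0.0723, 0.0443]
orientation: [0.166, -3.137, -0.0]
contact_force: [-0.8, 0.7, 0.6]
grip_width: 0.037
gripper_force: 0.5
```

Call:
arm_command(plan="0 0 0.003 0;0 0 0 0;0 0 0 0")

```text
clock: 4.45
tcp_pos: [0.5131, -0.0723, 0.0412]
orientation: [0.166, -3.137, 0.0]
contact_force: [-1.4, -0.3, 1.5]
grip_width: 0.0373
gripper_force: 0.7
```

Call:
arm_command(plan="0 0 0.003 0;0 0 0 0;0 0 0 0")

```text
clock: 4.82
tcp_pos: [0.5131, -0.0723, 0.0381]
orientation: [0.166, -3.137, 0.0]
contact_force: [-0.7, -0.5, -0.8]
grip_width: 0.0369
gripper_force: 0.1
```

```bash
python3 - <<'E'
from h import *
b=r.get_obs(); print(b["tcp_pos"],b["contact_force"],b["moment"],b["clock"])
E
```

```text
[ 0.51309918 -0.07229804  0.03814601] [-0.70464911 -0.5471762  -0.76893349] [-0.01285402 -0.0075232  -0.01944804] 4.825
```

Call:
arm_command(plan="0 0 0.003 0;0 0 0 0;0 0 0 0")

```text
clock: 5.2
tcp_pos: [0.512, -0.0723, 0.0348]
orientation: [0.166, -3.135, -0.0]
contact_force: [-3.9, -0.7, -0.4]
grip_width: 0.0371
gripper_force: 1.9
```

```bash
python3 - <<'E'
from h import *
b=r.get_obs(); print(b["tcp_pos"],b["contact_force"],b["moment"],b["clock"])
p,d=eyes.grab_frame("scene"); k=8; u0,v0=190,205
im=cv2.resize(p[v0:v0+65,u0:u0+80,::-1],None,fx=k,fy=k,interpolation=cv2.INTER_CUBIC)
cv2.imwrite("pics/c4.png",cv2.convertScaleAbs(im,alpha=1.8,beta=10))
E
```

```text
[ 0.51196853 -0.07229459  0.03478625] [-3.93392597 -0.72070543 -0.39894568] [-0.09439547  0.74889326  0.06421147] 5.2
```

View pics/c4.png

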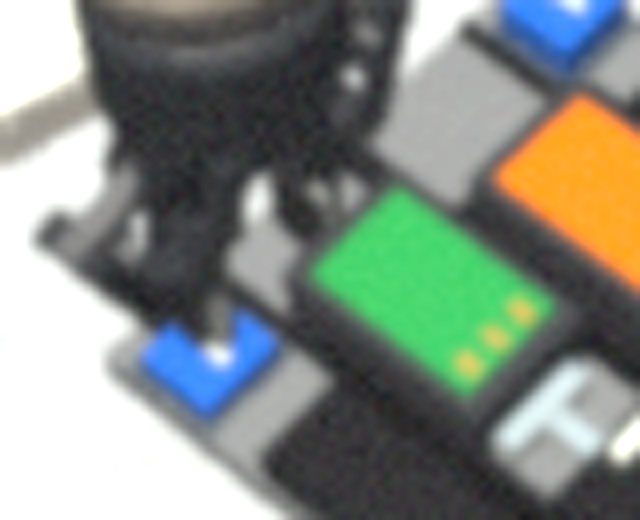

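The pack has popped out part-way, and the finger at (315,200) is holding it. The sensor shows a steady push of about 4 N along -x. The key finger sits on the key at (215,330). I'll seat the key 1 mm further, let it settle, and measure how far the pack is out.

Call:
arm_command(plan="0 0 0.001 0;0 0 0 0;0 0 0 0;0 0 0 0;0 0 0 0")

```text
clock: 5.88
tcp_pos: [0.512, -0.0723, 0.0341]
orientation: [0.166, -3.135, -0.001]
contact_force: [-5.6, -0.3, 3.3]
grip_width: 0.0368
gripper_force: 3.0
```

```bash
python3 - <<'E'
from h import *
z=np.load("dock.npz"); t,o=float(z["t"]),z["o"]; M=np.array([[np.cos(t),-np.sin(t)],[np.sin(t),np.cos(t)]])
b=r.get_obs(); print(b["tcp_pos"],b["contact_force"],b["clock"],b["grip_width"],"dock",M.T@(b["tcp_pos"][:2]-o))
p,d=eyes.grab_frame("scene")
for col in("green","orange"):
    for (c,s,a),A,ct in blobs(p,col,(190,180,310,300)):
        P=plane("scene",*c,.042); u,v=map(int,np.round(c)); o_,dr=ray("scene",*c); print(col,np.round(s,1),A,"dock",np.round(M.T@(P[:2]-o),4),"z depth",(o_+dr*np.median(d[v-2:v+3,u-2:u+3]))[2])
E
```

```text
[ 0.51196797 -0.07230193  0.03410327] [-5.56249553 -0.27214866  3.29959025] 5.875 0.036838240282980945 dock [-0.03108305 -0.05611986]
green [26.4 17. ] 396.0 dock [ 0.0212 -0.0309] z depth 0.04321565115893777
orange [25.4 15. ] 333.0 dock [0.0409 0.0311] z depth 0.042949440419857376
```

The green pack's centre is now at dock x = +21 mm, so it is 20 mm out with about 60 mm still in the bay, lying flat and held at about 5.5 N. The orange pack has not moved from +41 mm. I'm handing in.

```bash
python3 -c "
from h import *
print(ticket.hand_in())"
```

```text
the job is handed in; nothing more can be done
None
```

I pressed the right bay's blue key with one finger, and the other finger stopped the green pack 20 mm out, with about 60 mm of it still in the bay. The finger is still holding it against the spring, the orange pack stayed in its bay, and the job is handed in; no verdict came back.

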